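# Slide the forked support plate under the mainshaft gear

## Task

Get the gear train ready for pressing off: slide the yellow forked support plate flat along the steel assembly plate and in under the bottom gear, gently, without ramming the shaft, until the shaft sits fully home against the end of its slot, then leave it there and move clear. Only push it with the fingers: do not pick it up, lift it or tip it. Do not touch the gear train yourself, and leave the other parts and tools where they are.

Things in the scene. Friction and masses are not known exactly. Their poses are not given: they have to be found in the camera images.
- support_plate: Loose yellow forked (U-shaped) steel plate lying flat, 130 long (x) by 100 wide (y) by 10 mm thick, about 0.8 kg, dry steel friction. Origin: centre of its underside, z up. Straight full-width rear edge at x = -65 mm. The slot along x is 34 mm wide, open at the front (x = +65 mm), square-ended at x = +5 mm, its mouth chamfered 12 mm; prongs 33 mm wide
- slot_seat (a point): Point of the support plate, on its underside 19 mm ahead of its origin along its x: where the shaft's axis lies when the shaft touches the end of the slot
- gear_train: Upright gearbox mainshaft with gears, fixed rigidly. Origin on its axis at the assembly plate's top face, z up; round, so the fork may enter from any side. Heights over that face: bare 28 mm shaft to 13.5 mm, bottom gear 84 mm in diameter from 13.5 to 35.5 mm, sleeve 72 mm in diameter to 60 mm, gear 62 mm in diameter to 82 mm, thin shaft to 222 mm
- shaft_foot (a point): Point on the shaft's axis at the level of the assembly plate's top face
- assembly_plate: Dark steel assembly plate, fixed on the bench, 360 mm (its x) by 520 mm (its y), 16 mm thick; origin at the centre of its underside on the bench, so its top face is at z = 16 mm. The gear train, support plate, bearing, synchro ring and socket stand on it
- bearing: Bystander: loose ball bearing lying flat on the assembly plate, 48 mm in diameter, 15 mm high; origin at the centre of its underside
- synchro_ring: Bystander: loose brass ring lying flat on the assembly plate, 48 mm in diameter, 10 mm high; origin at the centre of its underside
- socket: Bystander: loose bright steel wrench socket standing on the assembly plate, 28 mm in diameter, 46 mm high; origin at the centre of its underside
- hammer: Bystander: black dead-blow hammer lying on the bench to the right of the assembly plate, about 285 mm long along its y, head 125 mm along its x, 48 mm high; origin on its underside
- bolt_jar: Bystander: clear jar with a black lid on the bench, 68 mm in diameter, 75 mm high; origin at the centre of its underside
- oil_can: Bystander: grey flat-sided oil canister with a red cap on the bench, 55 by 90 mm, 178 mm high; origin at the centre of its underside
There are look-alikes about, which are no part of the job. Of the things that look like the support_plate, the smallest one is meant.

How it is judged:
At the end, for the whole second after the job is handed in: The support plate lies flat on the assembly plate (within 2 mm and 0.03 rad) and at rest, under the bottom gear, with its slot seat within 5 mm of the shaft's axis, that is with the shaft at the end of the slot (horizontal distance between slot_seat and shaft_foot below 0.005 m and angle between support_plate's own z axis and vertical below 0.03 rad and height (world z) of support_plate below 0.018 m and linear speed of support_plate below 0.01 m/s); the robot touches nothing.
It fails at once if the support plate is lifted more than 6 mm (height (world z) of support_plate above 0.022 m).
It fails at once if the support plate is tipped (more than 0.08 rad) (angle between support_plate's own z axis and vertical above 0.08 rad).
It fails at once if the robot touches the gear train (more than 2 N) (contact force between any of the fingers, the arm and gear_train above 2 N).
It fails at once if the support plate is rammed against the gear train (more than 50 N) (contact force between support_plate and gear_train above 50 N).
It fails at once if another part or tool is displaced by more than 15 mm (distance of any of bearing, synchro_ring, socket, hammer, oil_can, bolt_jar from where it was at the start of the episode above 0.015 m).
It also fails if it takes over 64 s, if anything falls off the work surface, if the arm or the gripper's body presses on something with over 40 N, if the wrist force passes 120 N, or if a joint passes its speed limit or range.

## Robot

A 6-joint arm with a two-finger parallel gripper is mounted at the origin on the work surface. World frame = base frame: x ahead of the robot, y to its left, z up, the work surface at z = 0. Lengths are in m, angles in rad, forces in N, time in s.
With the tool pointing down it reaches from about 0.3 to 0.875 m from the base axis. Payload 4.2 kg.
Tool frame: the origin (TCP) lies midway between the tips of the shut fingers; the grasp point (between the pads) lies 19 mm behind it; z points along the fingers, y is the direction in which the jaws open and shut (so a half turn about z gives the same grasp; the last joint's range is limited). The gripper opens to 85 mm and grips with 20 to 120 N. Pads are 22 mm wide; open, the fingers measure 114 mm over their backs; the gripper's body (76 mm by 85 mm) begins 54 mm behind the grasp point. The pads swing forward as they close: fully open they stand 13 mm farther back than shut.
Start: joints at [-1.16, 0.32, 1.565, -0, 1.257, -0.02], TCP at [0.24, -0.522, 0.231] pointing down, gripper open.
Joint ranges: [-3.11, 3.11], [-0.84, 2.01], [0.21, 2.61], [-1.34, 4.49], [0.05, 2.63], [-2.56, 2.56]. Speed limits (rad/s): [2.57, 2.57, 3.14, 3.14, 3.14, 3.14].

## Interface

Orientations are given as a unit quaternion [x, y, z, w].
In Python, from plant import manip, camera, camera_model, job gives the robot as it stands.
- The arm moves only by the tool apply_moves, never from a script. Its arguments are lists of equal length, an entry for each row: "gripper": the finger opening in m, from 0 to 0.0854; "travel": the shift along the tool's x, y, z in m, a list of three; "turn": the turn about the tool's z in rad. In form: {"gripper": [gripper, ...], "travel": [[tx, ty, tz], ...], "turn": [turn, ...]}. A call has 1 to 10 rows; each row shifts and turns the commanded pose from where the row before left it, along the tool's axes as they then stand; what a row does not reach is not made up. A row lasts 1/12 s, in which the tool goes at most 41.7 mm and 7.16 degrees, less where a joint would pass 70% of its speed; a pose out of reach is approached as far as the arm can. A call is refused whole if a number of a shift passes 0.0417 or a number of a turn 0.125, either way. A call with a gripper value outside its range is refused whole. The fingers move at their own pace and stop on an object; "force" is the grip in N (left out, the last holds). Time passes only in rows, so rows that do not move let the fingers close. It gives the time, the measured TCP pose, the force and the opening at its end, in the units of the state.
- manip.state(): the state, without advancing time (a new reading comes with each control period).
- camera(name): name is "side" or "top" or "wrist"; returns the picture (480x640x3 uint8, red, green, blue); there is no depth.
- camera_model(name): a dict with "vertical_fov" (degrees; the focal length in pixels is half the picture's height over the tangent of half this angle, whatever the lens; pixels are square), "cx", "cy" (the principal point, pixels), "distortion" ([k1, k2, p1, p2, k3] as OpenCV has them; the pictures are not rectified), "R" (3x3) and "t" (3): a world point X has camera coordinates R X + t. Camera axes: x right, y down, z forward; pixel columns grow to the right and rows downward; lengths in m; the calibration is good to about 2 mm. A picture is of the moment at which its call begins: read the wrist's pose just before it. camera_model takes no time and is no camera call; for the wrist camera it gives the pose at the moment of the call.
- job.job_done(): hands the job in, once; it reports no verdict.
The state is a dict: "time_s": time; "joints": joint angles; "qvel": joint speeds; "joint_efforts": joint torques, N m; "position": TCP position; "tcp_rot": TCP orientation; "force": force on the tool from outside, world axes, zero at the start; "torque": the same for the moment, N m; "grip_width": opening from 0.0 (shut) to 1.0 (fully open).
Only numpy, scipy, OpenCV 4.12 (cv2) and the standard library are available. Lean on these libraries where they do the work, as an engineer would, in place of code of your own. Each camera call takes 0.05 s, during which the arm holds its last target.

## Working session

There is one attempt and no reset: what is moved stays moved. The work goes in short steps, Python scripts to look and compute and a tool call to move; the robot and the scene stay as the last step left them, time stands still between calls to the robot, and variables do not carry over. Pictures are saved under pics/ and viewed, and the job is handed in when it is done.

Besides the shell and the picture viewer there is one more tool, called after "Emit:" by a JSON object that holds its "fn" and its "kwargs", one argument or row to a line. apply_moves: Moves the arm, as the interface text tells. Its arguments: {"type":"object","properties":{"gripper":{"type":"array"},"travel":{"type":"array"},"turn":{"type":"array"},"force":{"type":"number"}},"required":["gripper","travel","turn"]}

```bash
mkdir -p pics; python3 - <<'E'
from plant import manip,camera,camera_model
import cv2
s=manip.state();print(s)
for n in("top","side"):
    cv2.imwrite(f"pics/{n}0.png",camera(n)[:,:,::-1]);print(n,camera_model(n))
E
```

```text
{'time_s': 0.0, 'joints': array([-1.16001116e+00,  3.20271409e-01,  1.56568122e+00, -1.26434196e-05,
        1.25739793e+00, -1.99755141e-02]), 'qvel': array([ 1.52765037e-03,  9.92708276e-05, -7.96356310e-04, -1.02846929e-03,
        1.27605575e-03, -7.44452698e-05]), 'joint_efforts': array([-7.66898956e-04, -4.15520990e+01, -2.34162712e+01, -1.23485788e-04,
        8.13322957e-03,  2.78525384e-06]), 'position': array([ 0.23991619, -0.52202734,  0.23049318]), 'tcp_rot': array([ 9.76894384e-01,  2.13720822e-01, -1.76558139e-04, -8.61057131e-04]), 'force': array([ 0.52414815,  0.43187758, -0.32251363]), 'torque': array([-0.04192139, -0.02916097,  0.00091385]), 'grip_width': 0.998851589779773}
top {'vertical_fov': 43.93313572867698, 'cx': 311.06446608981406, 'cy': 230.90828106354513, 'distortion': array([-0.19921964,  0.        ,  0.        ,  0.        ,  0.        ]), 'R': array([[-0.01981472, -0.99961701, -0.01931885],
       [-0.99283894,  0.02194978, -0.11742677],
       [ 0.11780585,  0.01685373, -0.99289362]]), 't': array([0.00781103, 0.48361457, 1.2326292 ])}
side {'vertical_fov': 51.05850736197758, 'cx': 309.57171150502387, 'cy': 226.60761770631032, 'distortion': array([-0.03444748,  0.        ,  0.        ,  0.        ,  0.        ]), 'R': array([[-0.99822923, -0.05934091,  0.00413098],
       [-0.03642559,  0.55489076, -0.83112539],
       [ 0.04702749, -0.82980413, -0.5560697 ]]), 't': array([0.47779385, 0.05897986, 1.12326616])}
```

View pics/top0.png

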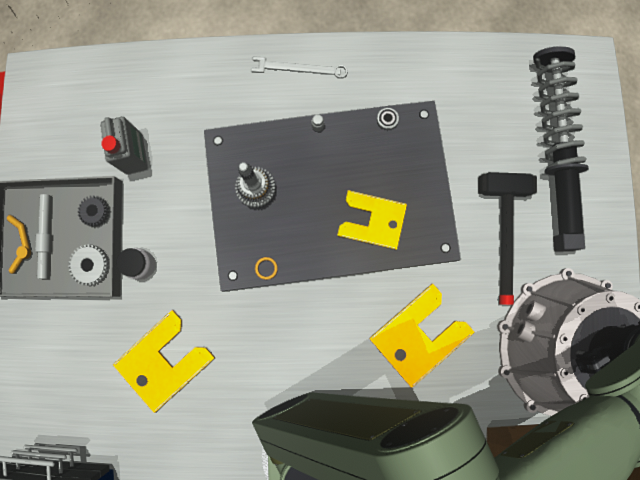

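View pics/side0.png

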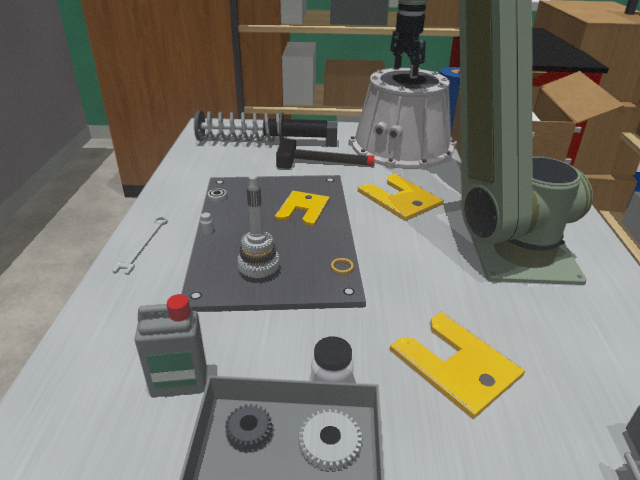

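The plate lying on the steel plate (top view, around 372,220) is the smallest yellow fork. The gear train is near (253,185). Next I'll fit poses.

```bash
cat > h.py <<'E'
import numpy as np,cv2
from plant import manip,camera,camera_model
from scipy.optimize import least_squares
def K(m):
    f=240/np.tan(np.radians(m["vertical_fov"])/2)
    return np.array([[f,0,m["cx"]],[0,f,m["cy"]],[0,0,1]])
def proj(m,X):
    return cv2.projectPoints(np.asarray(X,float).reshape(-1,1,3),cv2.Rodrigues(m["R"])[0],m["t"],K(m),m["distortion"])[0].reshape(-1,2)
def back(m,uv,z):
    p=cv2.undistortPoints(np.asarray(uv,float).reshape(-1,1,2),K(m),m["distortion"]).reshape(-1,2)
    d=np.c_[p,np.ones(len(p))]@m["R"]; c=-m["R"].T@m["t"]
    return c+d*((z-c[2])/d[:,2])[:,None]
OUT=np.array([[-65,-50],[65,-50],[65,-29],[53,-17],[5,-17],[5,17],[53,17],[65,29],[65,50],[-65,50]])/1000
OUT2=OUT.copy()
def pl(p,z,o=OUT):
    c,s=np.cos(p[2]),np.sin(p[2]);return np.c_[o@np.array([[c,s],[-s,c]])+p[:2],np.full(len(o),z)]
def ymask(im,roi):
    h=cv2.cvtColor(im,cv2.COLOR_RGB2HSV);k=cv2.inRange(h,(20,150,60),(35,255,255))
    r=np.zeros_like(k);x0,y0,x1,y1=roi;r[y0:y1,x0:x1]=k[y0:y1,x0:x1]
    n,l,st,_=cv2.connectedComponentsWithStats(r);i=1+np.argmax(st[1:,4]);return (l==i).astype(np.uint8)*255
E
python3 - <<'E'
from h import *
for n in("top","side"):
    im=cv2.imread(f"pics/{n}0.png")
    x,y,w,h=(200,95,270,200) if n=="top" else (180,165,190,145)
    c=cv2.resize(im[y:y+h,x:x+w],None,fx=2.9 if n=="top" else 4,fy=2.9 if n=="top" else 4,interpolation=cv2.INTER_CUBIC);cv2.imwrite(f"pics/{n}z.png",c)
E
```

```text
(no output)
```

View pics/topz.png

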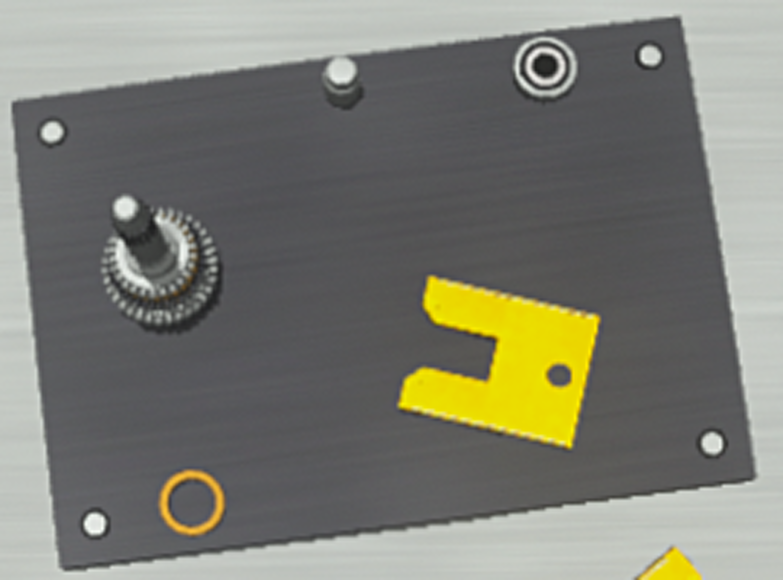

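View pics/sidez.png

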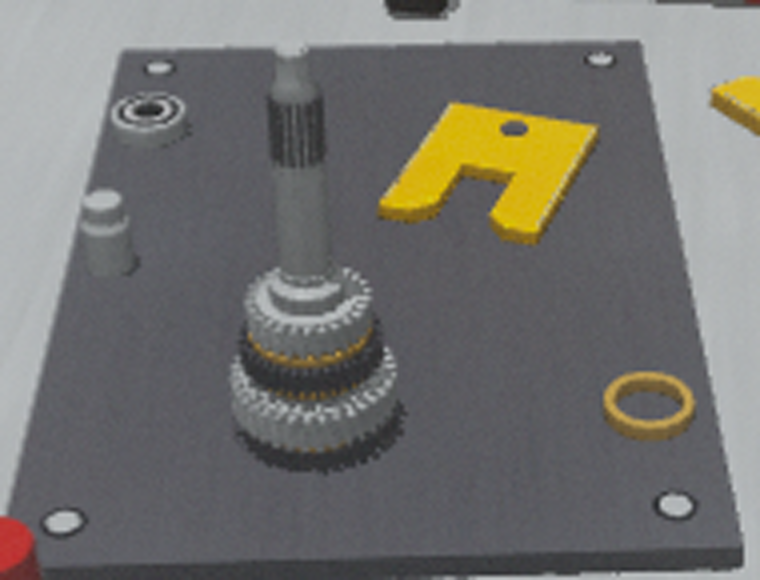

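```bash
cat >> h.py <<'E'
def render(m,p,S=4):
    t=proj(m,pl(p,.026));b=proj(m,pl(p,.016));M=np.zeros((480*S,640*S),np.uint8)
    q=lambda a:np.round(((a+.5)*S-.5)*16).astype(np.int32)
    cv2.fillPoly(M,[q(t)],255,shift=4);cv2.fillPoly(M,[q(b)],255,shift=4)
    for i in range(len(t)):
        j=(i+1)%len(t);cv2.fillPoly(M,[q(np.array([t[i],t[j],b[j],b[i]]))],255,shift=4)
    return cv2.resize(M,(640,480),interpolation=cv2.INTER_AREA)/255.
def fit(ims,p0,rois,ign=None):
    from scipy.optimize import minimize
    ms={n:camera_model(n) for n in ims};out={}
    def cost(names):
        ks={n:cv2.morphologyEx(ymask(ims[n],rois[n]),cv2.MORPH_CLOSE,np.ones((9,9)))/255. if 0 else ymask(ims[n],rois[n])/255. for n in names}
        return lambda p:sum(np.abs(render(ms[n],p)-ks[n]).sum() for n in names)
    for names in [[n] for n in ims]+([list(ims)] if len(ims)>1 else []):
        f=cost(names);s=np.array([[0,0,0],[.01,0,0],[0,.01,0],[0,0,.1]])
        r=minimize(f,p0,method="Nelder-Mead",options=dict(initial_simplex=p0+s,xatol=1e-4,fatol=.5))
        r=minimize(f,r.x,method="Nelder-Mead",options=dict(initial_simplex=r.x+s/3,xatol=1e-4,fatol=.2))
        print(names,r.x.round(4),r.fun.round(1));out[tuple(names)]=r.x
    return out
E
python3 - <<'E'
from h import *
mt,ms=camera_model("top"),camera_model("side")
print(back(mt,[[372,220],[243.4,166.4]],.026))
ims={n:cv2.imread(f"pics/{n}0.png")[:,:,::-1].copy() for n in("top","side")}
c=back(mt,[[372,220]],.026)[0]
f=back(mt,[[348,215]],.026)[0]; r=back(mt,[[403,230]],.026)[0]
p0=np.array([c[0],c[1],np.arctan2(*(f-r)[[1,0]])]);print(p0)
fit(ims,p0,{"top":(320,170,420,260),"side":(265,180,340,235)})
# gear
def res(p,o=False):
    x,y=p;th=np.linspace(0,6.283,200)
    g=np.c_[x+.042*np.cos(th),y+.042*np.sin(th),np.full(200,.0515)]
    gt,gs=proj(mt,g),proj(ms,g)
    tip=[[x,y,.238]]
    a=[*(proj(mt,tip)[0]-[243.4,166.4]),*(proj(ms,tip)[0]-[252.7,177]),
       (gt[:,0].min()+gt[:,0].max())/2-(200+160.5/2.9),(gs[:,0].min()+gs[:,0].max())/2-258.5]
    if o:
        print("extent top",gt.min(0),gt.max(0),"side",gs.min(0),gs.max(0))
    return np.array(a)
r=least_squares(res,c[:2]+[0.05,.2]);print(r.x,r.fun);res(r.x,True)
for n,i in ims.items():
    m=camera_model(n);v=cv2.resize(i[:,:,::-1],None,fx=4,fy=4,interpolation=cv2.INTER_CUBIC);th=np.linspace(0,6.283,200)
    for R,z,col in((.042,.0515,(0,0,255)),(.042,.0295,(0,0,255)),(.031,.098,(0,255,0)),(.014,.016,(255,0,0)),(.005,.238,(255,0,255))):
        P=proj(m,np.c_[r.x[0]+R*np.cos(th),r.x[1]+R*np.sin(th),np.full(200,z)])
        cv2.polylines(v,[np.round((P+.5)*4).astype(int)],True,col,1)
    x,y=(200,140) if n=="top" else (190,165)
    cv2.imwrite(f"pics/g{n}.png",v[y*4:(y+125)*4,x*4:(x+110)*4])
a=[cv2.imread(f"pics/g{n}.png") for n in("top","side")];cv2.imwrite("pics/g.png",cv2.resize(np.hstack(a),(800,455)))
E
```

```text
[[ 0.50448953 -0.13246582  0.026     ]
 [ 0.62797431  0.14156869  0.026     ]]
[ 0.50448953 -0.13246582  1.28048647]
['top'] [ 0.5061 -0.1324  1.3132] 203.5
['side'] [ 0.5039 -0.1276  1.3143] 135.4
['top', 'side'] [ 0.5057 -0.1323  1.3109] 405.3
[0.57753205 0.11465477] [-5.43856167e-01  5.35824510e-01  1.81004708e-03 -2.75124597e+00
 -7.58372388e-01 -4.99330852e-01]
extent top [234.79001748 167.22419204] [274.38289292 206.32873476] side [237.37900429 243.36175829] [278.622334   268.18946141]
```

View pics/g.png

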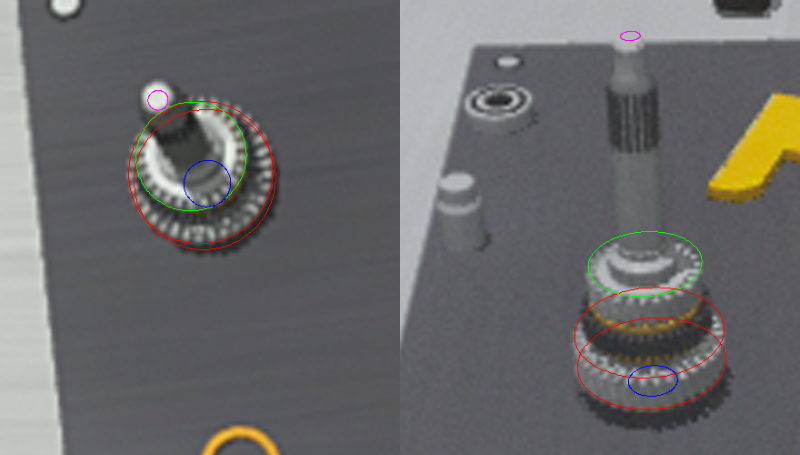

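```bash
python3 - <<'E'
from h import *
mt,ms=camera_model("top"),camera_model("side")
V=[]
for n,p,roi,g in(("top",[.5061,-.1324,1.3132],(320,170,420,260),(.5775,.1147)),("side",[.5039,-.1276,1.3143],(265,180,340,235),(.5775,.1147))):
    i=cv2.imread(f"pics/{n}0.png");m=camera_model(n)
    k=ymask(i[:,:,::-1].copy(),roi);print(k.sum()/255,render(m,p).sum())
    v=cv2.resize(i,None,fx=5,fy=5,interpolation=cv2.INTER_NEAREST)
    for z in(.026,.016): cv2.polylines(v,[np.round((proj(m,pl(p,z))+.5)*5).astype(int)],True,(255,0,0),1)
    x,y=(330,180) if n=="top" else (262,182)
    V.append(v[y*5:(y+75)*5,x*5:(x+80)*5])
    kk=cv2.cvtColor(cv2.resize(k,None,fx=5,fy=5,interpolation=cv2.INTER_NEAREST),cv2.COLOR_GRAY2BGR)
cv2.imwrite("pics/p.png",np.hstack(V))
# assembly plate corners check top cam
u=[[205,130],[434,101],[460,258],[221,291]]
P=back(mt,u,.016);print(P.round(4),[np.linalg.norm(P[i]-P[i-1]).round(4) for i in range(4)])
# smallest?: other forks sizes
for q in ([[437,284],[473,325],[411,387],[370,337]],[[178,310],[214,352],[155,412],[113,363]]):
    P=back(mt,q,.01);print([np.linalg.norm(P[i]-P[i-1]).round(3) for i in range(4)])
E
```

```text
2280.0 2432.0313725490196
1009.0 1140.0392156862745
[[ 0.716   0.2289  0.016 ]
 [ 0.7709 -0.2822  0.016 ]
 [ 0.4195 -0.3207  0.016 ]
 [ 0.3602  0.1928  0.016 ]] [np.float64(0.3576), np.float64(0.5141), np.float64(0.3535), np.float64(0.517)]
[np.float64(0.183), np.float64(0.118), np.float64(0.188), np.float64(0.138)]
[np.float64(0.187), np.float64(0.119), np.float64(0.186), np.float64(0.141)]
```

View pics/p.png

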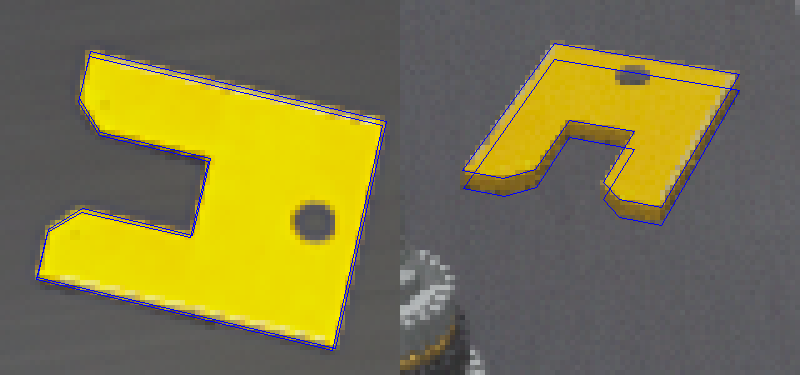

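Emit:
{"fn": "apply_moves", "kwargs": {
  "gripper": [0.085, 0.085, 0.085, 0.06, 0.04, 0.04, 0.04, 0.04, 0.04, 0.04],
  "travel": [
    [0, 0, -0.03],
    [0.02, -0.01, -0.02],
    [0.037, -0.018, 0],
    [0.037, -0.018, 0],
    [0.037, -0.018, 0],
    [0.037, -0.018, 0],
    [0.037, -0.018, 0],
    [0.037, -0.018, 0],
    [0.037, -0.018, 0],
    [0.037, -0.018, 0]
  ],
  "turn": [0, 0, 0, 0, 0, 0, 0, 0, 0, 0]
}}

```text
time_s: 0.93
position: [0.4636, -0.2487, 0.2811]
tcp_rot: [0.977, 0.214, -0.0, -0.0]
force: [0.6, -0.3, -0.0]
grip_width: 0.469
```

Emit:
{"fn": "apply_moves", "kwargs": {
  "gripper": [0.04, 0.04, 0.04, 0.04, 0.04, 0.04, 0.04, 0.04, 0.04],
  "travel": [
    [0.02, -0.01, 0],
    [0, 0, 0],
    [0, 0, 0],
    [0, 0, 0],
    [0, 0, 0],
    [0, 0, 0],
    [0, 0, 0],
    [0, 0, 0],
    [0, 0, 0]
  ],
  "turn": [0, -0.124, -0.124, -0.124, -0.124, -0.124, -0.124, -0.124, 0]
}}

```text
time_s: 1.68
position: [0.4767, -0.233, 0.2809]
tcp_rot: [0.796, 0.605, -0.0, -0.0]
force: [1.0, 0.0, -0.7]
grip_width: 0.471
```

```bash
cat >> h.py <<'E'
from scipy.spatial.transform import Rotation as Rn
def st():
    s=manip.state();R=Rn.from_quat(s["tcp_rot"]).as_matrix()
    print("t",round(s["time_s"],2),"pos",s["position"].round(4),"xang",np.arctan2(R[1,0],R[0,0]).round(4),"z",R[:,2].round(3),"F",s["force"].round(1),"g",round(s["grip_width"],3),"j",s["joints"].round(2));return s,R
E
python3 - <<'E'
from h import *
st()
m=camera_model("wrist");im=camera("wrist");cv2.imwrite("pics/w1.png",im[:,:,::-1]);print(-m["R"].T@m["t"],m["R"])
cv2.imwrite("pics/s1.png",camera("side")[:,:,::-1])
E
```

```text
t 1.68 pos [ 0.4767 -0.233   0.2809] xang 1.3008 z [-0.001  0.    -1.   ] F [ 1.   0.  -0.7] g 0.471 j [-0.48  0.22  1.58 -0.    1.34 -0.21]
[ 0.49475844 -0.16832719  0.42262056] [[ 9.63947556e-01 -2.66090719e-01 -9.16293262e-04]
 [-2.56261049e-01 -9.29254694e-01  2.66112737e-01]
 [-7.16615992e-02 -2.56283912e-01 -9.63941477e-01]]
```

View pics/w1.png

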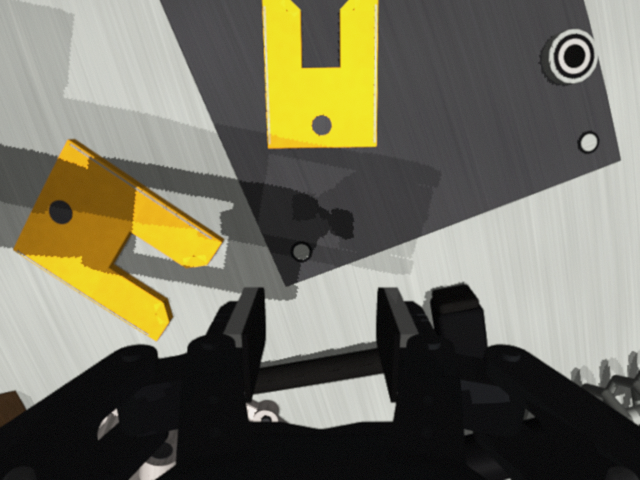

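View pics/s1.png

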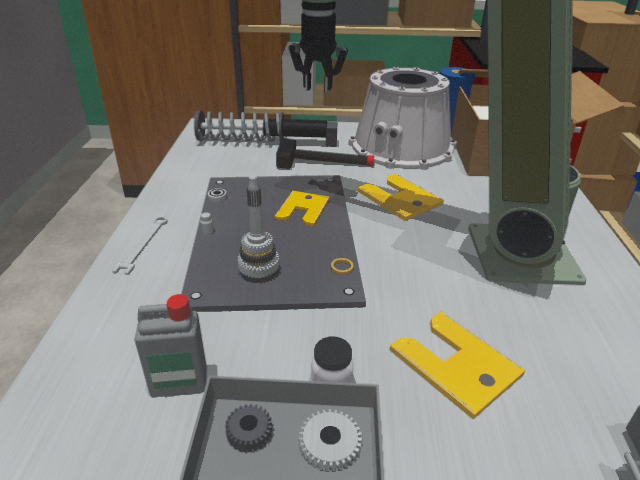

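```bash
python3 - <<'E'
from h import *
im=cv2.imread("pics/w1.png")[:,:,::-1].copy()
fit({"wrist":im},np.array([.506,-.132,1.313]),{"wrist":(240,0,400,170)})
E
```

```text
['wrist'] [ 0.5056 -0.1305  1.3109] 1373.2
```

Emit:
{"fn": "apply_moves", "kwargs": {
  "gripper": [0.04, 0.04, 0.04, 0.04, 0.04, 0.04, 0.04, 0.04, 0.04, 0.04],
  "travel": [
    [0, -0.0017, 0.035],
    [0, 0, 0.035],
    [0, 0, 0.035],
    [0, 0, 0.035],
    [0, 0, 0.035],
    [0, 0, 0.035],
    [0, 0, 0.03],
    [0, 0, 0.015],
    [0, 0, 0.006],
    [0, 0, 0]
  ],
  "turn": [-0.012, 0, 0, 0, 0, 0, 0, 0, 0, 0]
}}

```text
time_s: 2.62
position: [0.4746, -0.2323, 0.019]
tcp_rot: [0.793, 0.609, -0.001, -0.001]
force: [0.1, 0.3, 0.8]
grip_width: 0.466
```

```bash
python3 - <<'E'
from h import *
st()
cv2.imwrite("pics/w2.png",camera("wrist")[:,:,::-1])
a=camera("side")[:,:,::-1];cv2.imwrite("pics/s2.png",cv2.resize(a[140:290,180:380],None,fx=4,fy=4,interpolation=cv2.INTER_CUBIC))
E
```

```text
t 2.62 pos [ 0.4746 -0.2323  0.019 ] xang 1.3091 z [-0.003  0.001 -1.   ] F [0.1 0.3 0.8] g 0.466 j [-0.48  0.48  1.94 -0.    0.73 -0.22]
```

View pics/w2.png

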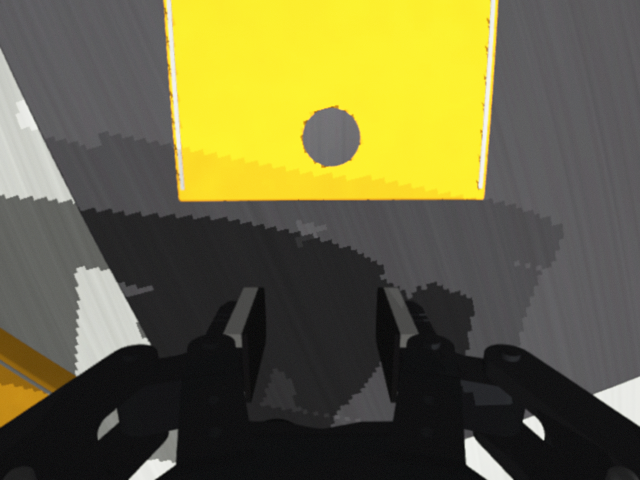

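View pics/s2.png

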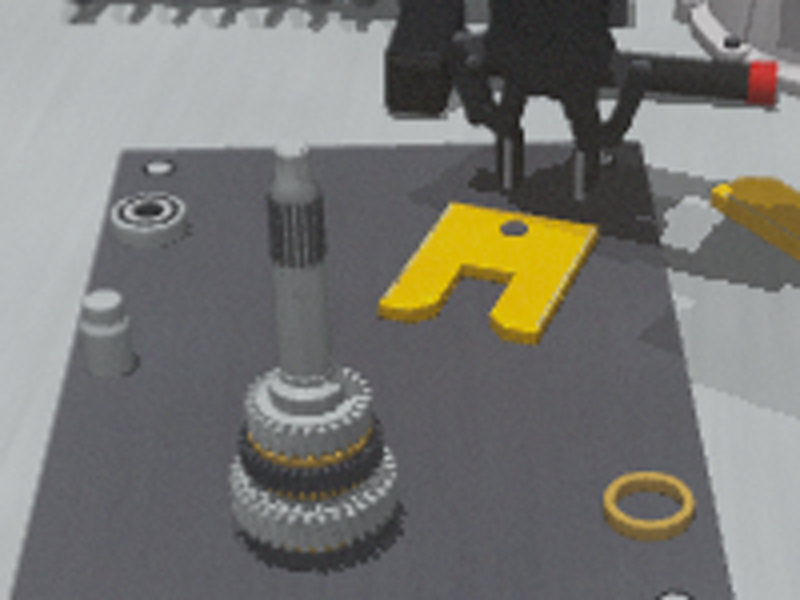

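Emit:
{"fn": "apply_moves", "kwargs": {
  "gripper": [0.04, 0.04, 0.04, 0.04, 0.04, 0.04],
  "travel": [
    [0, 0.0037, 0.0015],
    [0.008, 0, 0],
    [0.008, 0, 0],
    [0.004, 0, 0],
    [0.002, 0, 0],
    [0, 0, 0]
  ],
  "turn": [0, 0, 0, 0, 0, 0]
}}

```text
time_s: 3.22
position: [0.4847, -0.2116, 0.0191]
tcp_rot: [0.792, 0.61, 0.0, 0.0]
force: [0.9, -0.6, 0.2]
grip_width: 0.47
```

```bash
python3 - <<'E'
from h import *
st()
cv2.imwrite("pics/w3.png",camera("wrist")[:,:,::-1])
a=camera("side")[:,:,::-1];cv2.imwrite("pics/s3.png",cv2.resize(a[140:290,180:380],None,fx=4,fy=4,interpolation=cv2.INTER_CUBIC))
E
```

```text
t 3.22 pos [ 0.4847 -0.2116  0.0191] xang 1.312 z [ 0. -0. -1.] F [ 0.9 -0.6  0.2] g 0.47 j [-0.43  0.48  1.94 -0.    0.72 -0.17]
```

View pics/w3.png

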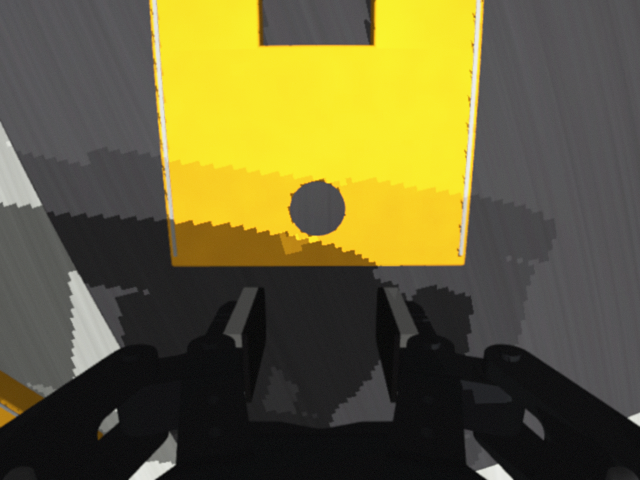

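View pics/s3.png

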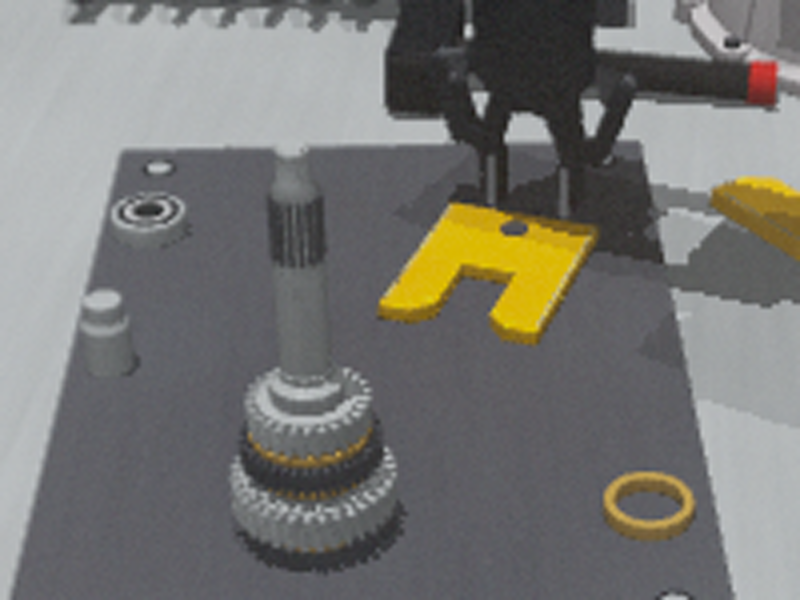

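Emit:
{"fn": "apply_moves", "kwargs": {
  "gripper": [0.04, 0.04, 0.04, 0.04, 0.04, 0.04, 0.04, 0.04],
  "travel": [
    [0, 0, 0.002],
    [0, 0, 0],
    [0.002, 0, 0],
    [0.002, 0, 0],
    [0.002, 0, 0],
    [0.001, 0, 0],
    [0.001, 0, 0],
    [0.001, 0, 0]
  ],
  "turn": [0, 0, 0, 0, 0, 0, 0, 0]
}}

```text
time_s: 3.98
position: [0.4868, -0.2039, 0.0169]
tcp_rot: [0.793, 0.61, -0.0, 0.0]
force: [-2.3, -4.7, 0.3]
grip_width: 0.467
```

Emit:
{"fn": "apply_moves", "kwargs": {
  "gripper": [0.04, 0.04, 0.04, 0.04],
  "travel": [
    [0.001, 0, 0],
    [0.001, 0, 0],
    [0.001, 0, 0],
    [0.001, 0, 0]
  ],
  "turn": [0, 0, 0, 0]
}}

```text
time_s: 4.32
position: [0.4879, -0.2002, 0.0169]
tcp_rot: [0.793, 0.609, -0.0, 0.0]
force: [-0.0, -4.1, 0.0]
grip_width: 0.47
```

```bash
python3 - <<'E'
from h import *
st()
cv2.imwrite("pics/w4.png",camera("wrist")[:,:,::-1])
E
```

```text
t 4.32 pos [ 0.4879 -0.2002  0.0169] xang 1.3108 z [ 0.    -0.001 -1.   ] F [-0.  -4.1  0. ] g 0.47 j [-0.41  0.48  1.95 -0.    0.72 -0.15]
```

View pics/w4.png

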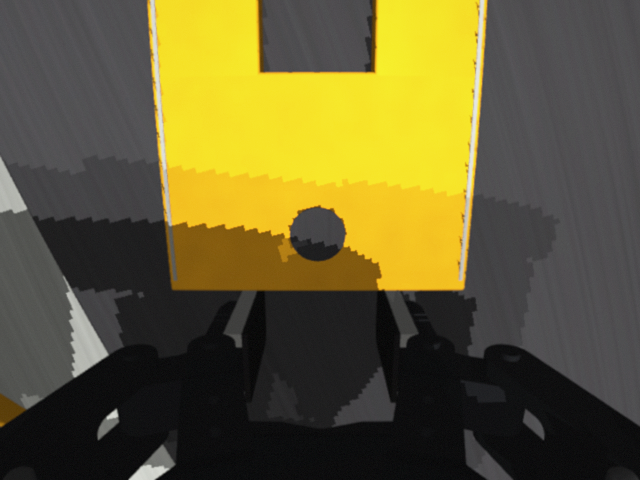

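Emit:
{"fn": "apply_moves", "kwargs": {
  "gripper": [0.04, 0.04, 0.04, 0.04, 0.04, 0.04, 0.04, 0.04, 0.04, 0.04],
  "travel": [
    [0.002, 5e-05, 0],
    [0.004, 0.0001, 0],
    [0.006, 0.00015, 0],
    [0.006, 0.00015, 0],
    [0.006, 0.00015, 0],
    [0.006, 0.00015, 0],
    [0.006, 0.00015, 0],
    [0.006, 0.00015, 0],
    [0.006, 0.00015, 0],
    [0.006, 0.00015, 0]
  ],
  "turn": [0, 0, 0, 0, 0, 0, 0, 0, 0, 0]
}}

```text
time_s: 5.2
position: [0.5032, -0.1474, 0.0168]
tcp_rot: [0.793, 0.61, -0.0, 0.0]
force: [-1.2, -4.8, -1.0]
grip_width: 0.474
```

Emit:
{"fn": "apply_moves", "kwargs": {
  "gripper": [0.04, 0.04, 0.04, 0.04, 0.04, 0.04, 0.04, 0.04, 0.04, 0.04],
  "travel": [
    [0.006, 0.00015, 0],
    [0.006, 0.00015, 0],
    [0.006, 0.00015, 0],
    [0.006, 0.00015, 0],
    [0.006, 0.00015, 0],
    [0.006, 0.00015, 0],
    [0.005, 0.0001, 0],
    [0.004, 0.0001, 0],
    [0.002, 0, 0],
    [0.001, 0, 0]
  ],
  "turn": [0, 0, 0, 0, 0, 0, 0, 0, 0, 0]
}}

```text
time_s: 6.03
position: [0.5165, -0.1015, 0.0168]
tcp_rot: [0.793, 0.61, -0.0, 0.0]
force: [-2.2, -4.4, 1.6]
grip_width: 0.469
```

```bash
cat > look.py <<'E'
from h import *
import sys
k=sys.argv[1];p0=np.array([float(a) for a in sys.argv[2:5]])
st();ims={}
for n in("top","side","wrist"):
    m=camera_model(n);ims[n]=camera(n);cv2.imwrite(f"pics/{n}{k}.png",ims[n][:,:,::-1])
def crop(n,x,y,w,h,S=4):
    return cv2.resize(ims[n][y:y+h,x:x+w,::-1],(w*S,h*S),interpolation=cv2.INTER_CUBIC)
cv2.imwrite(f"pics/c{k}.png",np.hstack([crop("top",225,150,100,120),crop("side",220,170,100,120)]))
E
python3 look.py 5 0 0 0
```

```text
t 6.03 pos [ 0.5165 -0.1015  0.0168] xang 1.3113 z [-0. -0. -1.] F [-2.2 -4.4  1.6] g 0.469 j [-0.22  0.48  1.95 -0.    0.72  0.04]
```

View pics/c5.png

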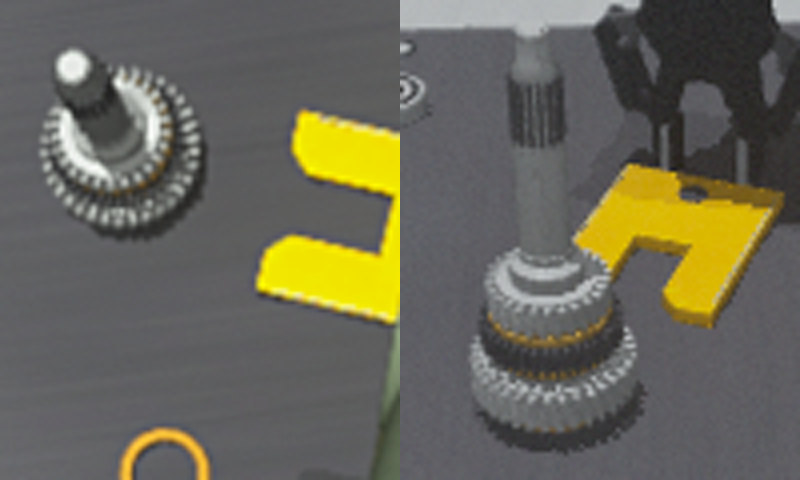

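View pics/wrist5.png

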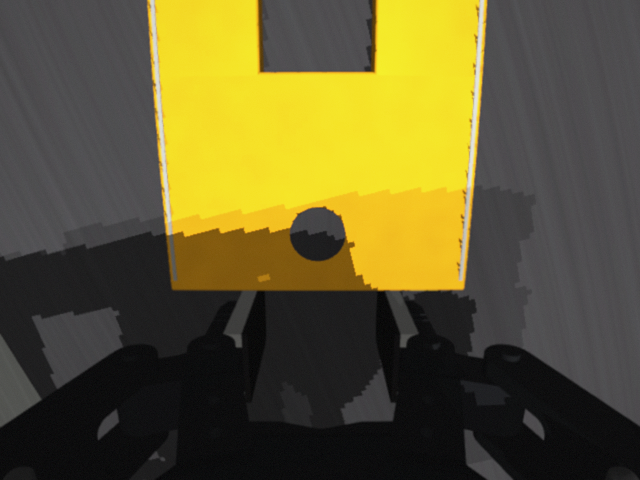

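View pics/top5.png

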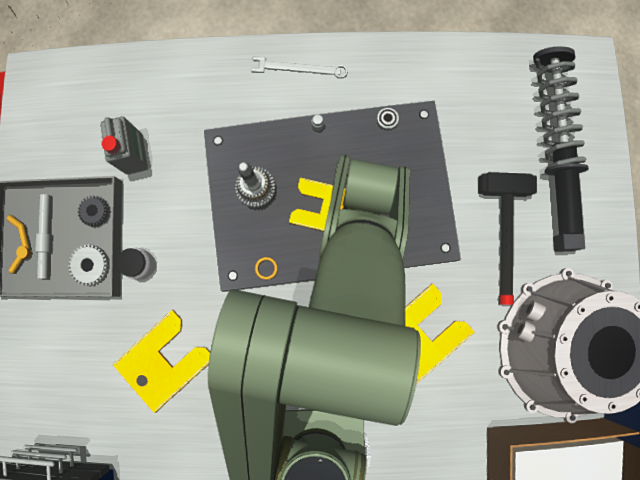

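```bash
cat > ov.py <<'E'
from h import *
import sys
k=sys.argv[1];gx,gy=float(sys.argv[2]),float(sys.argv[3]);n=sys.argv[4];x,y=int(sys.argv[5]),int(sys.argv[6]);pz=[float(a) for a in sys.argv[7:10]]
i=cv2.imread(f"pics/{n}{k}.png");m=camera_model(n);S=8
v=cv2.resize(i,None,fx=S,fy=S,interpolation=cv2.INTER_CUBIC);raw=v.copy();th=np.linspace(0,6.283,200)
D=lambda P,c:cv2.polylines(v,[np.round((P+.5)*S-.5).astype(int)],True,c,1)
for R,z,col in((.042,.0515,(0,0,255)),(.042,.0295,(0,0,255)),(.036,.076,(255,255,0)),(.031,.098,(0,255,0))):
    D(proj(m,np.c_[gx+R*np.cos(th),gy+R*np.sin(th),np.full(200,z)]),col)
if pz:
    for z in(.026,.016):D(proj(m,pl(pz,z)),(255,0,0))
cv2.imwrite(f"pics/ov_{n}{k}.png",np.hstack([a[y*S:(y+60)*S,x*S:(x+50)*S] for a in(raw,v)]))
E
python3 ov.py 5 .5775 .1147 top 231 158
python3 - <<'E'
from h import *
im=cv2.imread("pics/wrist5.png")[:,:,::-1].copy()
c,s=np.cos(1.311),np.sin(1.311)
p0=np.array([.5165+.074*c,-.1015+.074*s,1.311]);print(p0)
fit({"wrist":im},p0,{"wrist":(140,0,500,300)})
for n,r in(("top",(285,170,335,240)),):
    im=cv2.imread(f"pics/{n}5.png")[:,:,::-1].copy();m=camera_model(n)
    k=ymask(im,r)/255.;W=np.zeros((480,640));W[170:235,280:326]=1
    from scipy.optimize import minimize
    f=lambda p:(W*np.abs(render(m,p)-k)).sum()
    S=np.array([[0,0,0],[.01,0,0],[0,.01,0],[0,0,.05]])
    q=minimize(f,p0,method="Nelder-Mead",options=dict(initial_simplex=p0+S,xatol=1e-4,fatol=.2));q=minimize(f,q.x,method="Nelder-Mead",options=dict(initial_simplex=q.x+S/3,xatol=1e-4,fatol=.2));print(n,q.x.round(4),q.fun)
im=cv2.imread("pics/side5.png")[:,:,::-1].copy()
fit({"side":im},p0,{"side":(255,205,320,255)})
E
```

```text
[ 0.5355094  -0.02998327  1.311     ]
['wrist'] [ 0.5358 -0.0274  1.3082] 10342.6
top [ 0.5362 -0.0299  1.3107] 96.40392156862745
['side'] [ 0.5342 -0.0273  1.3134] 311.6
```

View pics/ov_top5.png

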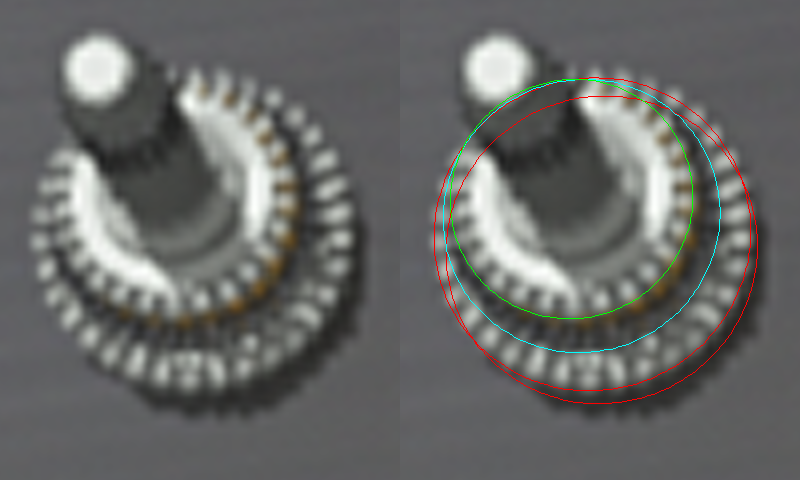

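```bash
python3 ov.py 5 .5775 .1147 side 235 225
```

```text
(no output)
```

View pics/ov_side5.png

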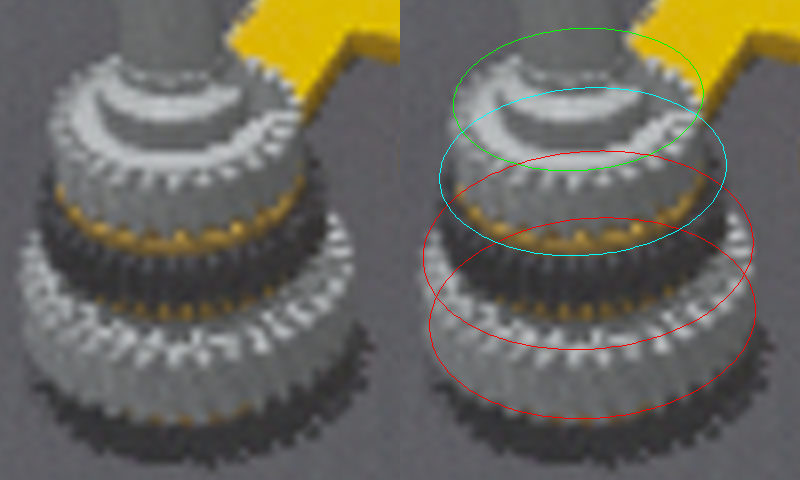

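Emit:
{"fn": "apply_moves", "kwargs": {
  "gripper": [0.04, 0.04, 0.04, 0.04, 0.04, 0.04, 0.04, 0.04, 0.04, 0.04],
  "travel": [
    [0.002, 0.0001, 0],
    [0.004, 0.00025, 0],
    [0.006, 0.00035, 0],
    [0.006, 0.00035, 0],
    [0.006, 0.00035, 0],
    [0.006, 0.00035, 0],
    [0.006, 0.00035, 0],
    [0.006, 0.00035, 0],
    [0.006, 0.00035, 0],
    [0.006, 0.00035, 0]
  ],
  "turn": [0, 0, 0, 0, 0, 0, 0, 0, 0, 0]
}}

```text
time_s: 7.02
position: [0.533, -0.0507, 0.0168]
tcp_rot: [0.793, 0.609, -0.001, -0.0]
force: [-1.1, -5.6, 1.3]
grip_width: 0.47
```

Emit:
{"fn": "apply_moves", "kwargs": {
  "gripper": [0.04, 0.04, 0.04, 0.04, 0.04, 0.04, 0.04],
  "travel": [
    [0.005, 0.0003, 0],
    [0.004, 0.0003, 0],
    [0.003, 0.0002, 0],
    [0.003, 0.0002, 0],
    [0.002, 0.0001, 0],
    [0.001, 0, 0],
    [0, 0, 0]
  ],
  "turn": [0, 0, 0, 0, 0, 0, 0]
}}

```text
time_s: 7.6
position: [0.5387, -0.0335, 0.0168]
tcp_rot: [0.793, 0.609, -0.0, -0.0]
force: [-1.1, -4.2, 1.6]
grip_width: 0.472
```

```bash
python3 look.py 6 0 0 0
```

```text
t 7.6 pos [ 0.5387 -0.0335  0.0168] xang 1.3108 z [-0.001 -0.    -1.   ] F [-1.1 -4.2  1.6] g 0.472 j [-0.08  0.49  1.92 -0.    0.73  0.18]
```

View pics/c6.png

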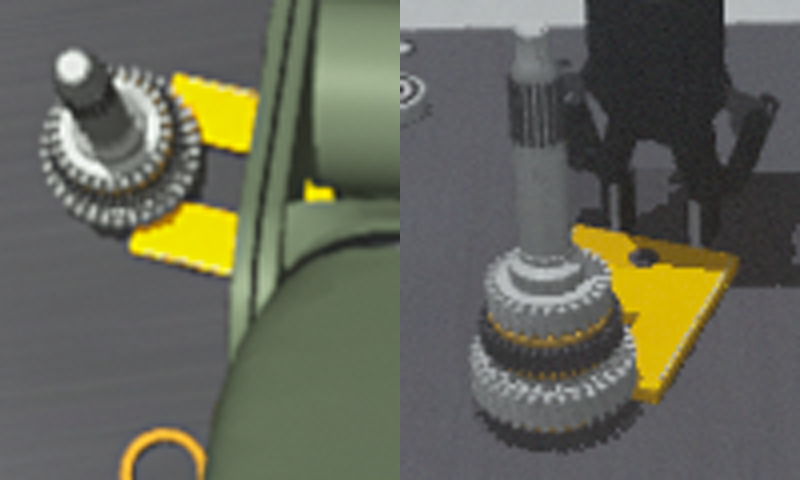

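View pics/wrist6.png

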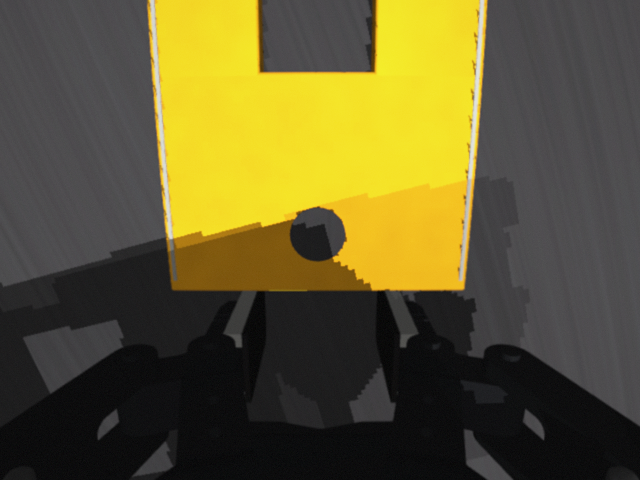

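Emit:
{"fn": "apply_moves", "kwargs": {
  "gripper": [0.04, 0.04, 0.04, 0.04, 0.04, 0.04, 0.04, 0.04],
  "travel": [
    [0.002, 0.0001, 0],
    [0.002, 0.0001, 0],
    [0.003, 0.0001, 0],
    [0.003, 0.0001, 0],
    [0.003, 0.0001, 0],
    [0.003, 0, 0],
    [0.002, 0, 0],
    [0.002, 0, 0]
  ],
  "turn": [0, 0, 0, 0, 0, 0, 0, 0]
}}

```text
time_s: 8.42
position: [0.5445, -0.0145, 0.0168]
tcp_rot: [0.793, 0.61, -0.0, 0.0]
force: [-1.1, -5.1, 2.3]
grip_width: 0.469
```

Emit:
{"fn": "apply_moves", "kwargs": {
  "gripper": [0.04, 0.04, 0.04, 0.04, 0.04, 0.04, 0.04, 0.04],
  "travel": [
    [0.002, 0, 0],
    [0.002, 0, 0],
    [0.002, 0, 0],
    [0.002, 0, 0],
    [0.002, 0, 0],
    [0.002, 0, 0],
    [0.002, 0, 0],
    [0.002, 0, 0]
  ],
  "turn": [0, 0, 0, 0, 0, 0, 0, 0]
}}

```text
time_s: 9.08
position: [0.5486, 0.0009, 0.0168]
tcp_rot: [0.793, 0.609, -0.0, 0.0]
force: [-1.8, -5.6, 2.4]
grip_width: 0.465
```

```bash
python3 look.py 7 0 0 0
```

```text
t 9.08 pos [0.5486 0.0009 0.0168] xang 1.3108 z [-0.001 -0.001 -1.   ] F [-1.8 -5.6  2.4] g 0.465 j [-0.02  0.5   1.9  -0.    0.74  0.24]
```

View pics/c7.png

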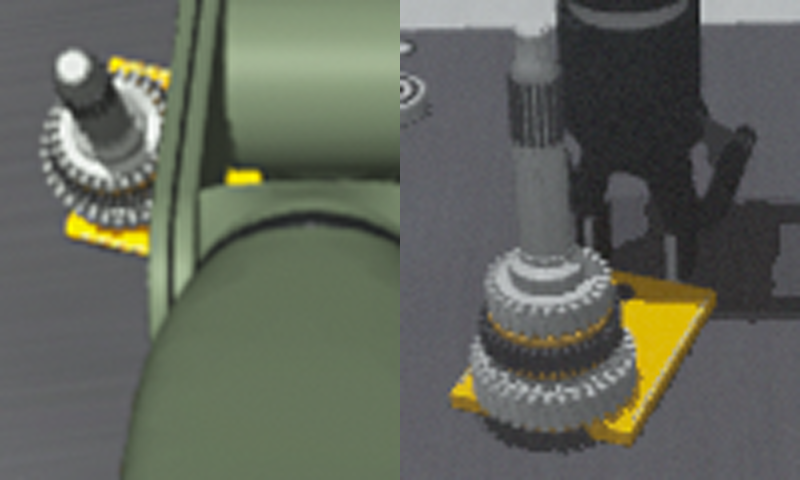

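View pics/wrist7.png

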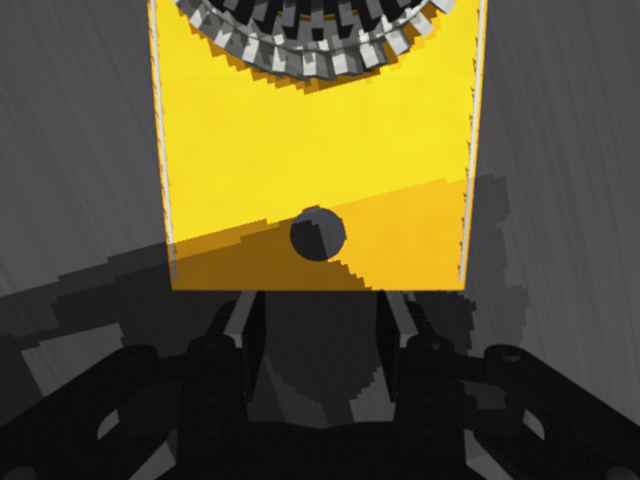

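Emit:
{"fn": "apply_moves", "kwargs": {
  "gripper": [0.04, 0.04, 0.04, 0.04, 0.04, 0.04, 0.04],
  "travel": [
    [0.002, 0, 0],
    [0.002, 0, 0],
    [0.002, 0, 0],
    [0.002, 0, 0],
    [0.002, 0, 0],
    [0.002, 0, 0],
    [0.001, 0, 0]
  ],
  "turn": [0, 0, 0, 0, 0, 0, 0]
}}

```text
time_s: 9.82
position: [0.552, 0.0136, 0.0168]
tcp_rot: [0.793, 0.61, -0.0, 0.0]
force: [-1.5, -5.8, 2.8]
grip_width: 0.471
```

```bash
python3 look.py 8 0 0 0
```

```text
t 9.82 pos [0.552  0.0136 0.0168] xang 1.3109 z [-0.    -0.001 -1.   ] F [-1.5 -5.8  2.8] g 0.471 j [ 0.    0.51  1.89 -0.    0.75  0.26]
```

View pics/c8.png

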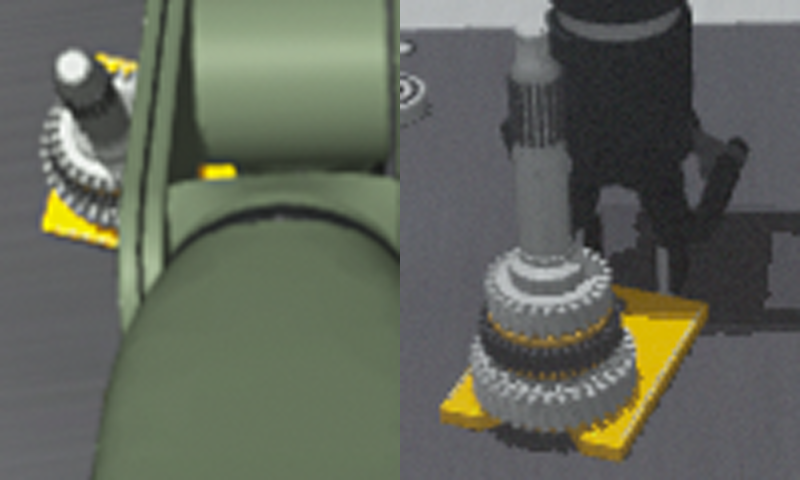

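View pics/side8.png

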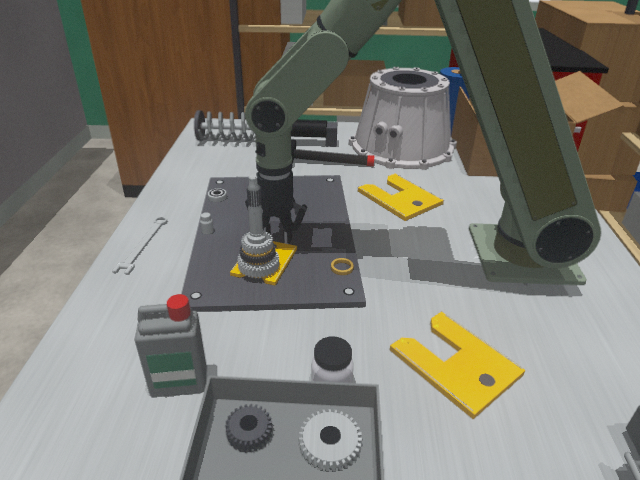

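View pics/wrist8.png

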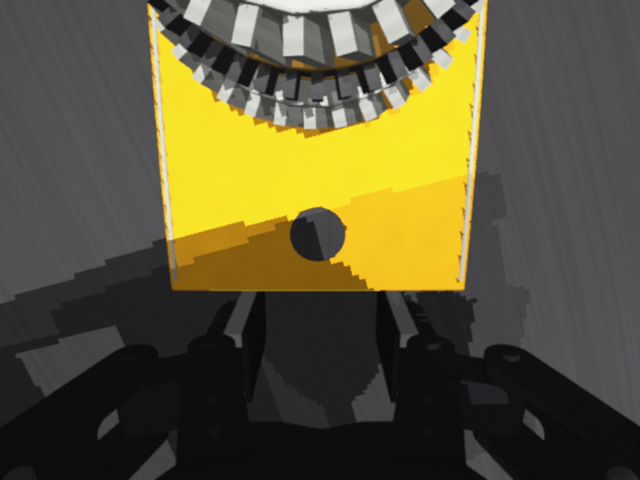

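Emit:
{"fn": "apply_moves", "kwargs": {
  "gripper": [0.04, 0.04, 0.04, 0.04, 0.04, 0.04, 0.04],
  "travel": [
    [0.001, 0, 0],
    [0.001, 0, 0],
    [0.001, 0, 0],
    [0.001, 0, 0],
    [0.001, 0, 0],
    [0.001, 0, 0],
    [0.0005, 0, 0]
  ],
  "turn": [0, 0, 0, 0, 0, 0, 0]
}}

```text
time_s: 10.55
position: [0.5536, 0.0198, 0.0168]
tcp_rot: [0.793, 0.609, -0.0, 0.0]
force: [-2.0, -6.4, 2.6]
grip_width: 0.465
```

Emit:
{"fn": "apply_moves", "kwargs": {
  "gripper": [0.04, 0.04, 0.04],
  "travel": [
    [0.0005, 0, 0],
    [0.0005, 0, 0],
    [0, 0, 0]
  ],
  "turn": [0, 0, 0]
}}

```text
time_s: 10.8
position: [0.5539, 0.0208, 0.0168]
tcp_rot: [0.793, 0.609, -0.0, 0.0]
force: [-2.1, -5.1, 2.1]
grip_width: 0.468
```

Emit:
{"fn": "apply_moves", "kwargs": {
  "gripper": [0.04, 0.04, 0.04],
  "travel": [
    [0.0005, 0, 0],
    [0.0005, 0, 0],
    [0, 0, 0]
  ],
  "turn": [0, 0, 0]
}}

```text
time_s: 11.05
position: [0.5541, 0.0217, 0.0168]
tcp_rot: [0.793, 0.609, -0.0, 0.0]
force: [-0.3, -4.9, 1.1]
grip_width: 0.467
```

Emit:
{"fn": "apply_moves", "kwargs": {
  "gripper": [0.04, 0.04, 0.04],
  "travel": [
    [0.0005, 0, 0],
    [0.0003, 0, 0],
    [0, 0, 0]
  ],
  "turn": [0, 0, 0]
}}

```text
time_s: 11.3
position: [0.5543, 0.0225, 0.0168]
tcp_rot: [0.793, 0.609, -0.0, 0.0]
force: [-2.0, -4.9, 2.6]
grip_width: 0.47
```

Emit:
{"fn": "apply_moves", "kwargs": {
  "gripper": [0.04, 0.04, 0.04],
  "travel": [
    [0.0004, 0, 0],
    [0.0004, 0, 0],
    [0, 0, 0]
  ],
  "turn": [0, 0, 0]
}}

```text
time_s: 11.55
position: [0.5545, 0.0232, 0.0168]
tcp_rot: [0.793, 0.609, -0.0, 0.0]
force: [-1.2, -5.8, 1.7]
grip_width: 0.47
```

Emit:
{"fn": "apply_moves", "kwargs": {
  "gripper": [0.04, 0.04, 0.04],
  "travel": [
    [0.0004, 0, 0],
    [0.0004, 0, 0],
    [0, 0, 0]
  ],
  "turn": [0, 0, 0]
}}

```text
time_s: 11.8
position: [0.5547, 0.024, 0.0168]
tcp_rot: [0.793, 0.609, -0.0, 0.0]
force: [-0.4, -4.6, 1.8]
grip_width: 0.471
```

Emit:
{"fn": "apply_moves", "kwargs": {
  "gripper": [0.04, 0.04, 0.04],
  "travel": [
    [0.0004, 0, 0],
    [0.0004, 0, 0],
    [0, 0, 0]
  ],
  "turn": [0, 0, 0]
}}

```text
time_s: 12.05
position: [0.5549, 0.0248, 0.0168]
tcp_rot: [0.793, 0.609, -0.0, 0.0]
force: [-1.8, -5.8, 2.1]
grip_width: 0.469
```

Emit:
{"fn": "apply_moves", "kwargs": {
  "gripper": [0.04, 0.04, 0.04],
  "travel": [
    [0.0004, 0, 0],
    [0.0004, 0, 0],
    [0, 0, 0]
  ],
  "turn": [0, 0, 0]
}}

```text
time_s: 12.3
position: [0.555, 0.0253, 0.0168]
tcp_rot: [0.793, 0.61, -0.001, 0.0]
force: [-2.0, -6.3, 2.6]
grip_width: 0.467
```

```bash
python3 look.py 9 0 0 0; python3 ov.py 9 .5782 .1143 top 231 158
```

```text
t 12.3 pos [0.555  0.0253 0.0168] xang 1.311 z [-0.001 -0.001 -1.   ] F [-2.  -6.3  2.6] g 0.467 j [ 0.03  0.51  1.88 -0.    0.75  0.29]
```

View pics/wrist9.png

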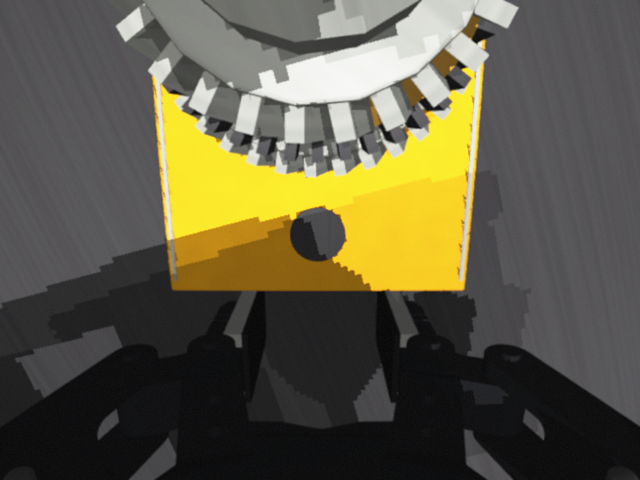

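View pics/c9.png

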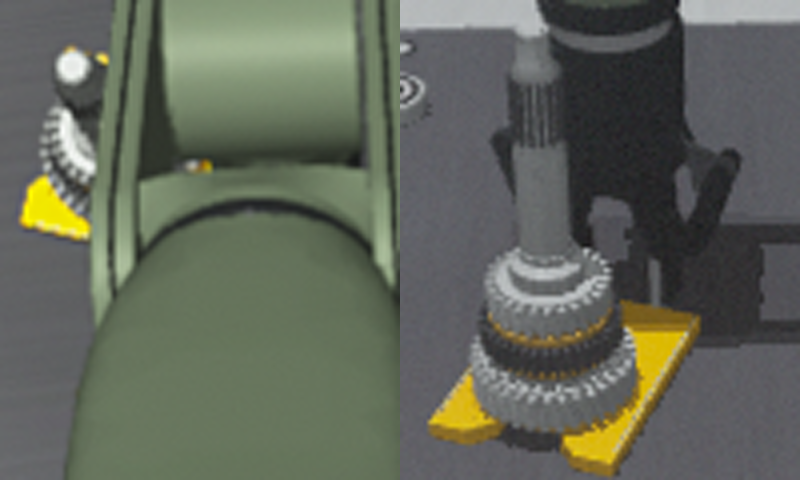

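Emit:
{"fn": "apply_moves", "kwargs": {
  "gripper": [0.04, 0.04],
  "travel": [
    [0.0004, 0, 0],
    [0, 0, 0]
  ],
  "turn": [0, 0]
}}

```text
time_s: 12.62
position: [0.5551, 0.0254, 0.0168]
tcp_rot: [0.793, 0.61, -0.001, 0.0]
force: [-1.4, -7.6, 2.7]
grip_width: 0.467
```

Emit:
{"fn": "apply_moves", "kwargs": {
  "gripper": [0.04, 0.04],
  "travel": [
    [0.0004, 0, 0],
    [0, 0, 0]
  ],
  "turn": [0, 0]
}}

```text
time_s: 12.78
position: [0.5551, 0.0255, 0.0168]
tcp_rot: [0.793, 0.61, -0.001, 0.0]
force: [-2.3, -9.4, 2.3]
grip_width: 0.467
```

Emit:
{"fn": "apply_moves", "kwargs": {
  "gripper": [0.04, 0.04],
  "travel": [
    [0.0004, 0, 0],
    [0, 0, 0]
  ],
  "turn": [0, 0]
}}

```text
time_s: 12.95
position: [0.5551, 0.0255, 0.0168]
tcp_rot: [0.793, 0.61, -0.001, 0.001]
force: [-2.5, -10.9, 3.1]
grip_width: 0.465
```

Emit:
{"fn": "apply_moves", "kwargs": {
  "gripper": [0.04, 0.04, 0.04],
  "travel": [
    [0.0004, 0, 0],
    [0.0004, 0, 0],
    [0, 0, 0]
  ],
  "turn": [0, 0, 0]
}}

```text
time_s: 13.2
position: [0.5551, 0.0256, 0.0168]
tcp_rot: [0.792, 0.61, -0.002, 0.001]
force: [-2.0, -14.4, 4.0]
grip_width: 0.469
```

Emit:
{"fn": "apply_moves", "kwargs": {
  "gripper": [0.04, 0.04, 0.04, 0.04, 0.04, 0.04, 0.04, 0.04, 0.04, 0.04],
  "travel": [
    [-0.001, 0, 0],
    [-0.002, 0, 0],
    [-0.003, 0, 0],
    [-0.01, 0, 0],
    [-0.02, 0, 0],
    [-0.03, 0, 0],
    [-0.03, 0, 0],
    [0, 0, -0.03],
    [0, 0, -0.04],
    [0, 0, -0.04]
  ],
  "turn": [0, 0, 0, 0, 0, 0, 0, 0, 0, 0]
}}

```text
time_s: 14.03
position: [0.5301, -0.0655, 0.1271]
tcp_rot: [0.793, 0.609, -0.001, -0.001]
force: [0.6, 0.6, -0.8]
grip_width: 0.467
```

Emit:
{"fn": "apply_moves", "kwargs": {
  "gripper": [0.04, 0.04, 0.04, 0.04, 0.04, 0.04, 0.04],
  "travel": [
    [0, 0, -0.04],
    [0, 0, -0.04],
    [-0.04, 0, -0.01],
    [-0.04, 0, 0],
    [-0.04, 0, 0],
    [-0.04, 0, 0],
    [0, 0, 0]
  ],
  "turn": [0, 0, 0, 0, 0, 0, 0]
}}

```text
time_s: 14.62
position: [0.4884, -0.2253, 0.2169]
tcp_rot: [0.795, 0.607, -0.001, 0.001]
force: [0.8, -0.2, 0.1]
grip_width: 0.471
```

```bash
python3 look.py 10 0 0 0
python3 - <<'E'
from h import *
p=[.555+.0735*np.cos(1.311),.0255+.0735*np.sin(1.311),1.311];print(p)
from scipy.optimize import minimize
for n,g,(x0,y0,x1,y1),keep in(("top",(.5782,.1143),(225,150,310,235),None),("side",(.578,.1173),(220,220,305,295),None)):
    im=cv2.imread(f"pics/{n}10.png")[:,:,::-1].copy();m=camera_model(n)
    h=cv2.cvtColor(im,cv2.COLOR_RGB2HSV);k=cv2.inRange(h,(20,150,60),(35,255,255))/255.
    W=np.zeros((480,640),np.uint8);W[y0:y1,x0:x1]=1
    # mask out gear silhouette (hull of rings)
    th=np.linspace(0,6.283,60);P=np.vstack([proj(m,np.c_[g[0]+R*np.cos(th),g[1]+R*np.sin(th),np.full(60,z)]) for R,z in((.045,.0295),(.045,.0515),(.034,.098),(.018,.238))])
    for a,b in((0,120),(60,180),(120,240)): cv2.fillConvexPoly(W,cv2.convexHull(np.round(P[a:b]).astype(np.int32)),0)
    f=lambda q:(W*np.abs(render(m,q)-k)).sum()
    S=np.array([[0,0,0],[.008,0,0],[0,.008,0],[0,0,.05]]);q=np.array(p)
    for s in(1,.4,.2):
        r=minimize(f,q,method="Nelder-Mead",options=dict(initial_simplex=q+S*s,xatol=1e-4,fatol=.2));q=r.x
    seat=q[:2]+.019*np.array([np.cos(q[2]),np.sin(q[2])])
    print(n,q.round(4),r.fun,"seat",seat.round(4),"err mm",((seat-g)*1000).round(1))
E
python3 ov.py 10 .5782 .1143 top 231 158 .5735 .0965 1.311
```

```text
t 14.62 pos [ 0.4884 -0.2253  0.2169] xang 1.3052 z [ 0.    -0.003 -1.   ] F [ 0.8 -0.2  0.1] g 0.471 j [-0.45  0.27  1.67 -0.    1.2  -0.19]
[np.float64(0.5738809533330556), np.float64(0.09653351041047442), 1.311]
top [0.5746 0.0969 1.3121] 166.2549019607843 seat [0.5794 0.1152] err mm [1.2 0.9]
side [0.5736 0.0999 1.3128] 91.98823529411764 seat [0.5784 0.1182] err mm [0.4 0.9]
```

View pics/c10.png

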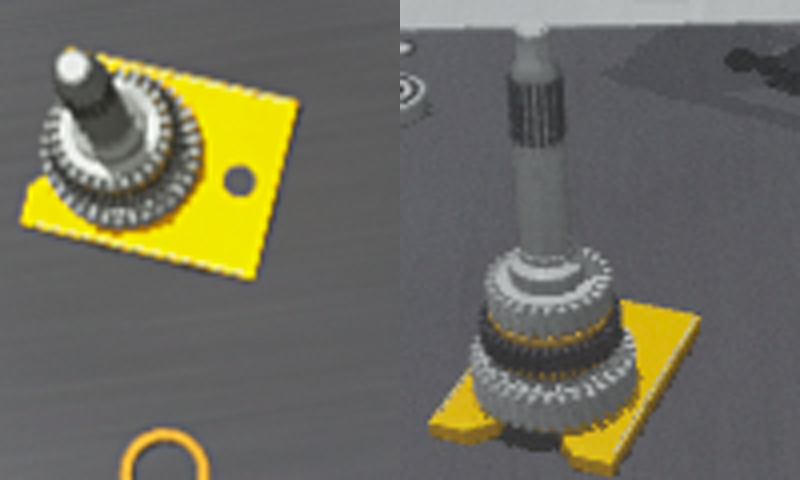

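View pics/top10.png

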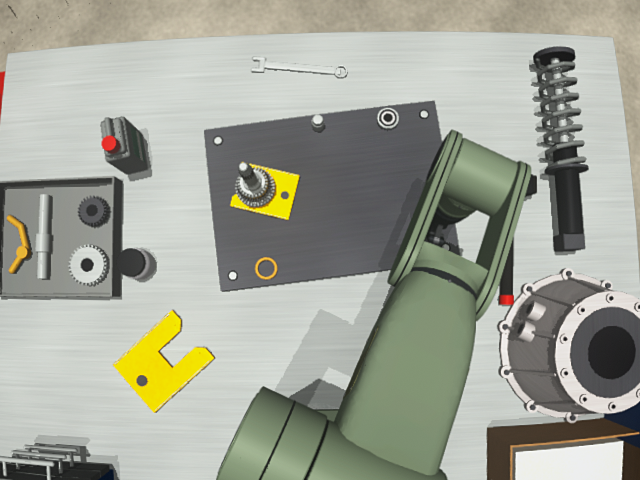

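The plate lies flat under the bottom gear. Both cameras put the seat within about 1.5 mm of the axis, and the robot is clear, so I'm handing in.

```bash
python3 -c "
from plant import job;print(job.job_done())"
```

```text
the job is handed in; nothing more can be done
None
```

The smallest yellow fork is now seated under the bottom gear with the shaft against the end of its slot. The job is handed in, at about 15 s of the 64 s allowed. I pushed it by its rear edge with both fingertips and never gripped or lifted it.

- **Push:** the push took about 5–6 N while sliding. At the end the plate stopped moving and the force rose to about 14 N, which I took as the shaft reaching the end of the slot. I then backed off and moved the arm clear.
- **Final position:** the top camera puts the slot seat about 1.5 mm from the shaft axis and the side camera about 1.0 mm, against the 5 mm limit.
- **Disagreement:** the two cameras differ by about 3 mm on the plate's absolute position, which is likely calibration error. I therefore compared the plate to the shaft within each camera separately.
- **Other checks:** the plate looks flat in both views and the wrist force is back to about zero. The bearing, ring, socket, jar and can look unmoved in the last top view; the arm hid most of the hammer there, so I did not confirm it.

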